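# Re-rack tow balls by class colour

### The job

Move the row of four tow balls from the grey stock rack to the orange display rack, in the order that the display rack's colour-banded plates lay down: each ball goes shank down through the hole of the plate whose painted bands have the colour of its cap and stands upright with its flange fully down on the plate. Lower the balls into place rather than dropping them, and leave the hitch pin and the nut that lie between the racks where they are.

Things in the scene. Friction and masses are not known exactly. Their poses are not given: they have to be found in the camera images.
- ball_red: tow ball, red vinyl cap over its top half; upright in the grey stock rack (row of 4, 82 mm pitch, any order), flange resting 65 mm above the bench. Origin: centre of the shank's foot, z up. Shank 19 mm, 50 mm long; flange 46 mm across, 50 to 62 mm up; neck 28 mm; ball 51 mm, centre 92 mm and top 118 mm up. 0.55 to 0.9 kg; hangs upright from the ball's middle
- ball_yellow: tow ball, yellow vinyl cap over its top half; upright in the grey stock rack (row of 4, 82 mm pitch, any order), flange resting 65 mm above the bench. Origin: centre of the shank's foot, z up. Shank 19 mm, 50 mm long; flange 46 mm across, 50 to 62 mm up; neck 28 mm; ball 51 mm, centre 92 mm and top 118 mm up. 0.55 to 0.9 kg; hangs upright from the ball's middle
- ball_green: tow ball, green vinyl cap over its top half; upright in the grey stock rack (row of 4, 82 mm pitch, any order), flange resting 65 mm above the bench. Origin: centre of the shank's foot, z up. Shank 19 mm, 50 mm long; flange 46 mm across, 50 to 62 mm up; neck 28 mm; ball 51 mm, centre 92 mm and top 118 mm up. 0.55 to 0.9 kg; hangs upright from the ball's middle
- ball_blue: tow ball, blue vinyl cap over its top half; upright in the grey stock rack (row of 4, 82 mm pitch, any order), flange resting 65 mm above the bench. Origin: centre of the shank's foot, z up. Shank 19 mm, 50 mm long; flange 46 mm across, 50 to 62 mm up; neck 28 mm; ball 51 mm, centre 92 mm and top 118 mm up. 0.55 to 0.9 kg; hangs upright from the ball's middle
- seat_red: aluminium plate with red painted bands along its two row-side edges, on the orange display rack (4 plates in a row, 82 mm pitch, any order), fixed, 84 x 78 x 8 mm, with a 32 mm through hole, clear below to the bench. Origin: hole centre in the plate's underside, 57 mm above the bench; y along the row, z up. Seated, the foot of a ball's shank is 42 mm below this origin
- seat_yellow: aluminium plate with yellow painted bands along its two row-side edges, on the orange display rack (4 plates in a row, 82 mm pitch, any order), fixed, 84 x 78 x 8 mm, with a 32 mm through hole, clear below to the bench. Origin: hole centre in the plate's underside, 57 mm above the bench; y along the row, z up. Seated, the foot of a ball's shank is 42 mm below this origin
- seat_green: aluminium plate with green painted bands along its two row-side edges, on the orange display rack (4 plates in a row, 82 mm pitch, any order), fixed, 84 x 78 x 8 mm, with a 32 mm through hole, clear below to the bench. Origin: hole centre in the plate's underside, 57 mm above the bench; y along the row, z up. Seated, the foot of a ball's shank is 42 mm below this origin
- seat_blue: aluminium plate with blue painted bands along its two row-side edges, on the orange display rack (4 plates in a row, 82 mm pitch, any order), fixed, 84 x 78 x 8 mm, with a 32 mm through hole, clear below to the bench. Origin: hole centre in the plate's underside, 57 mm above the bench; y along the row, z up. Seated, the foot of a ball's shank is 42 mm below this origin
- hitch_pin: L-shaped steel hitch pin lying on the bench between the racks, 16 mm thick, legs about 115 and 50 mm; a bystander. Origin on the bench under the long leg
- hex_nut: steel hexagon nut lying flat on the bench between the racks, 29 mm across the flats, 16 mm high; a bystander. Origin at the centre of its underside
Mind the look-alikes: they are no part of the job. What is shaped like the ball_green but pink or white is not meant. Leave any white look-alike of the ball_red alone.

How it is judged:
By the outcome, as a careful person would: the job done as asked, in the order asked, and still so for the second after the job is handed in, with the robot touching nothing.
It also fails if it takes over 96 s, if anything falls off the work surface, if the arm or the gripper's body presses on something with over 40 N, if the wrist force passes 120 N, or if a joint passes its speed limit or range.

### The arm

A 7-joint arm with a two-finger parallel gripper is mounted at the origin on the work surface. World frame = base frame: x ahead of the robot, y to its left, z up, the work surface at z = 0. Lengths are in m, angles in degrees, forces in N, time in s.
With the tool pointing down it reaches from about 0.35 to 0.9 m from the base axis. Payload 8.1 kg.
Tool frame: the origin (TCP) lies midway between the tips of the shut fingers; the grasp point (between the pads) lies 19 mm behind it (r.grip_point_offset is the distance from the TCP to the grasp point, in m); z points along the fingers, y is the direction in which the jaws open and shut (so a half turn about z gives the same grasp; the last joint's range is limited). The gripper opens to 85 mm and grips with 20 to 120 N. Pads are 22 mm wide; open, the fingers measure 114 mm over their backs; the gripper's body (76 mm by 85 mm) begins 54 mm behind the grasp point. The pads swing forward as they close: fully open they stand 13 mm farther back than shut.
Start: joints at [69.179, 24.895, 1.432, 90.138, -0.665, 64.973, -4.303], TCP at [0.161, -0.604, 0.231] pointing down, gripper open.
Joint ranges: [-149.89, 149.89], [-25.12, 119.58], [-72.63, 75.52], [4.76, 147.25], [-75.54, 255.54], [6.69, 114.76], [-157.13, 157.13]. Speed limits (degrees/s): [127.2, 127.2, 172.46, 172.46, 180, 180, 180].

### API

Orientations are given as [roll, pitch, yaw] about the fixed x, y, z axes, in that order (R = Rz(yaw) Ry(pitch) Rx(roll)).
In Python, from station import r gives the robot as it stands.
- The arm moves only by the tool play_rows, never from a script. Its arguments are lists of equal length, an entry for each row: "offset": the shift along the world's x, y, z in mm, a list of three; "roll": the turn about the world's z in rad. In form: {"offset": [[x, y, z], ...], "roll": [roll, ...]}. A call has 1 to 12 rows; each row is the pose to reach, as a shift and turn from the pose measured when the call began; what a row does not reach only later rows make up. A row lasts 1/12 s, in which the tool goes at most 41.7 mm and 7.16 degrees, less where a joint would pass 70% of its speed; a pose out of reach is approached as far as the arm can. A call with a gripper value outside its range is refused whole. "claw" is the opening, from -1 (shut) to 1 (fully open), set as the call begins (left out, the last holds). The fingers move at their own pace and stop on an object; "squeeze" is the grip in N (left out, the last holds). Time passes only in rows, so rows that repeat a pose let the fingers close. It gives the time, the measured TCP pose, the force and the opening at its end, in the units of the state.
- r.sense(): the state, without advancing time (a new reading comes with each control period).
- r.read_camera(name): name is "scene" or "top"; returns a dict with "img" (480x640x3 uint8, red, green, blue), "fx", "fy", "cx", "cy" (pixels), "camera_from_world" (4x4, takes a point from world to camera coordinates). Camera axes: x right, y up, looking along -z (the intrinsics and any distortion apply to the point x, -y, -z); pixel columns grow to the right and rows downward; lengths in m; the calibration is good to about 2 mm. A picture is of the moment at which its call begins. There is no depth.
- r.job_done(): hands the job in, once; it reports no verdict.
The state is a dict: "time": time; "qpos": joint angles; "joint_vel": joint speeds; "joint_efforts": joint torques, N m; "eef_pos": TCP position; "tcp_rot": TCP orientation; "wrist_force": force on the tool from outside, world axes, zero at the start; "ft_torque": the same for the moment, N m; "width": finger opening in m.
Only numpy, scipy, OpenCV 4.12 (cv2) and the standard library are available. Lean on these libraries where they do the work, as an engineer would, in place of code of your own. Each camera call takes 0.05 s, during which the arm holds its last target.

## Working session

There is one attempt and no reset: what is moved stays moved. The work goes in short steps, Python scripts to look and compute and a tool call to move; the robot and the scene stay as the last step left them, time stands still between calls to the robot, and variables do not carry over. Pictures are saved under pics/ and viewed, and the job is handed in when it is done.

Besides the shell and the picture viewer there is one more tool, called after "Call:" in YAML: its name, and indented under it one key for each argument. play_rows: Moves the arm, as the interface text tells. Its arguments: {"type":"object","properties":{"offset":{"type":"array","items":{"type":"array","items":{"type":"number"}}},"roll":{"type":"array","items":{"type":"number"}},"claw":{"type":"number"},"squeeze":{"type":"number"}},"required":["offset","roll"]}

```bash
mkdir -p pics; python3 - <<'E'
from station import r
import cv2
print(r.sense())
for n in("scene","top"):
    c=r.read_camera(n); cv2.imwrite(f"pics/{n}0.png",c["img"][:,:,::-1]); print({k:c[k] for k in c if k!="img"})
E
```

```text
{'time': 0.0, 'qpos': array([69.17897654, 24.93608582,  1.43217734, 90.18976961, -0.66369071,
       64.97257853, -4.30281747]), 'joint_vel': array([-0.07309461, -0.06457409,  0.04881833,  0.03006974,  0.05958451,
       -0.04442864, -0.07929003]), 'joint_efforts': array([ 4.46646873e-04, -6.70467496e+01,  1.02549959e+00, -3.16211915e+01,
        1.55458791e-02,  1.27079152e-02,  2.14574368e-05]), 'eef_pos': array([ 0.16095194, -0.60339666,  0.2305257 ]), 'tcp_rot': array([-1.79910367e+02,  9.58723632e-03,  1.49377639e+01]), 'wrist_force': array([-0.72113413,  0.00393063,  0.34805596]), 'ft_torque': array([ 0.01972096, -0.02594246, -0.04986939]), 'width': 0.08552157418088009}
{'fx': 446.86264696079377, 'fy': 446.86264696079377, 'cx': 319.9353128006019, 'cy': 245.40996650795483, 'camera_from_world': array([[ 0.89900709,  0.43739502, -0.02172222, -0.47457837],
       [-0.24310843,  0.5397045 ,  0.80598843,  0.04133424],
       [ 0.3642589 , -0.71930845,  0.59153259, -1.04745246],
       [ 0.        ,  0.        ,  0.        ,  1.        ]])}
{'fx': 470.8314458017834, 'fy': 470.8314458017834, 'cx': 324.48516090734705, 'cy': 239.66936501170034, 'camera_from_world': array([[-0.14419911, -0.98952966, -0.00613705,  0.09811339],
       [ 0.96529978, -0.14202735,  0.21914508, -0.49985767],
       [-0.21772218,  0.02567643,  0.97567298, -0.6634354 ],
       [ 0.        ,  0.        ,  0.        ,  1.        ]])}
```

View pics/scene0.png

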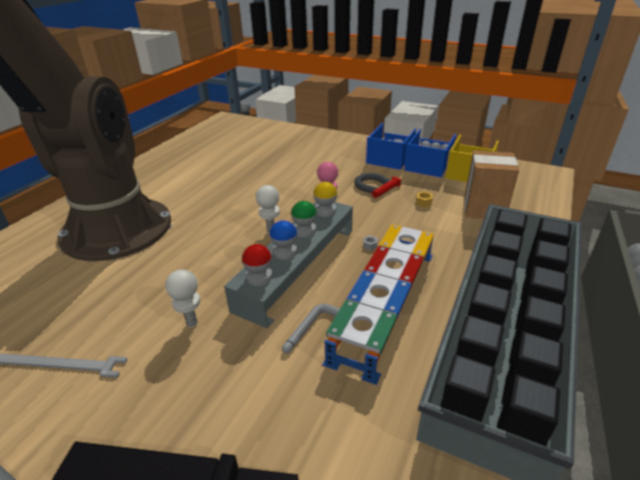

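View pics/top0.png

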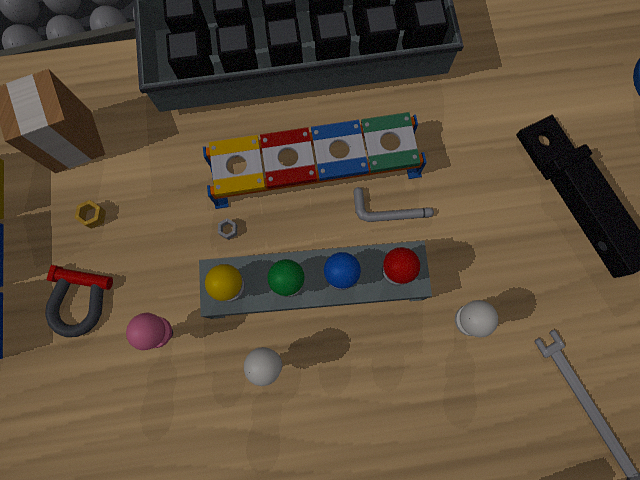

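The coloured balls on the rack in the top view are yellow (224,282), green (286,277), blue (342,270) and red (402,265). The plates are yellow (236,164), red (288,156), blue (340,149) and green (390,140). The pink (149,331) and white (263,366), (477,318) balls stand off the rack and are decoys. Next I measure.

```bash
cat > h.py <<'E'
from station import r
import numpy as np, cv2
from scipy.optimize import least_squares
def proj(c,P):
    P=np.atleast_2d(P); T=c["camera_from_world"]; q=P@T[:3,:3].T+T[:3,3]
    return np.c_[c["cx"]+c["fx"]*q[:,0]/-q[:,2], c["cy"]+c["fy"]*-q[:,1]/-q[:,2]]
def back(c,uv,z):
    T=c["camera_from_world"]; R=T[:3,:3]; o=-R.T@T[:3,3]
    d=R.T@np.array([(uv[0]-c["cx"])/c["fx"],-(uv[1]-c["cy"])/c["fy"],-1]); return o+d*(z-o[2])/d[2]
E
python3 - <<'E'
from h import *
print([k for k in r.__dict__ if not k.startswith('__')] if hasattr(r,'__dict__') else dir(r), getattr(r,'grip_point_offset',None), [k for k in dir(r) if not k.startswith('_')])
for n in("top","scene"):
    c=r.read_camera(n); print(n, {k:v for k,v in c.items() if 'dist' in k})
    im=c["img"]
    if n=="top": b=im[90:330,190:450]; s=3
    else: b=im[160:390,220:450]; s=2.6
    cv2.imwrite(f"pics/crop_{n}.png",cv2.resize(b,None,fx=min(s,2.4),fy=min(s,2.4),interpolation=cv2.INTER_CUBIC)[:,:,::-1])
c=r.read_camera("top")
for n,uv in dict(y=(224,282),g=(286,277),b=(342,270),r=(402,265)).items(): print(n,back(c,uv,.107).round(4))
for n,uv in dict(y=(236,164),r=(288,156),b=(340,149),g=(390,140)).items(): print(n,back(c,uv,.065).round(4))
E
```

```text
[] 0.0187 ['PlanningError', 'grip_point_offset', 'job_done', 'read_camera', 'sense']
top {}
scene {}
y [0.458  0.1729 0.107 ]
g [0.4525 0.0867 0.107 ]
b [0.4509 0.0081 0.107 ]
r [ 0.4457 -0.0759  0.107 ]
y [0.6471 0.1445 0.065 ]
r [0.6484 0.0622 0.065 ]
b [ 0.648  -0.0204  0.065 ]
g [ 0.6515 -0.1009  0.065 ]
```

View pics/crop_top.png

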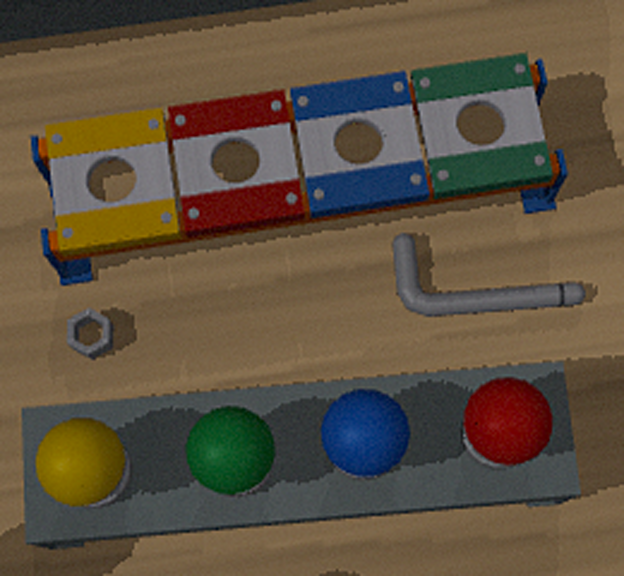

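View pics/crop_scene.png

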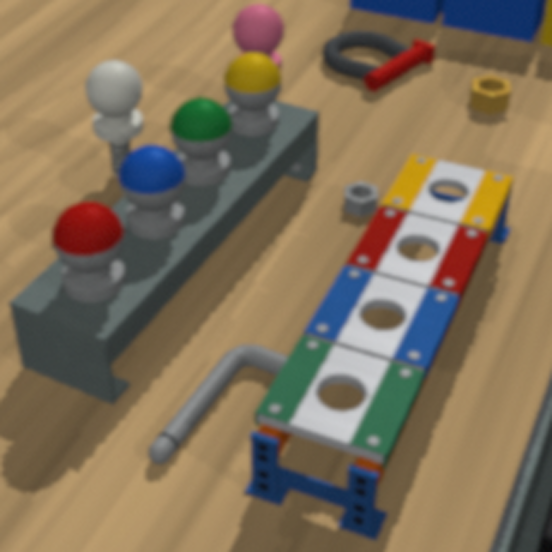

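```bash
cat >> h.py <<'E'
HUE=dict(yellow=(18,32),red=(0,8),green=(45,85),blue=(100,125))
def mask(im,col,roi):
    h=cv2.cvtColor(im,cv2.COLOR_RGB2HSV); lo,hi=HUE[col]
    H=h[:,:,0].astype(int); m=((H>=lo)&(H<=hi))|((col=="red")&(H>172))
    m&=(h[:,:,1]>130)&(h[:,:,2]>35)
    k=np.zeros(m.shape,np.uint8); cv2.fillPoly(k,[np.array(roi,np.int32)],1)
    return (m&(k>0)).astype(np.uint8)
def comps(m,minA=40):
    n,l,s,c=cv2.connectedComponentsWithStats(m); return [(int(s[i,4]),c[i],l==i) for i in range(1,n) if s[i,4]>=minA]
def ballpix(c,P,rad=.0255):
    # apparent centroid of sphere silhouette
    T=c["camera_from_world"]; q=T[:3,:3]@P+T[:3,3]; d=np.linalg.norm(q); u=q/d
    a=np.cross(u,[1,0,0]);a/=np.linalg.norm(a); b=np.cross(u,a); s=rad/d; t=np.linspace(0,6.283,60,endpoint=False)
    dd=u*np.sqrt(1-s*s)+s*(np.cos(t)[:,None]*a+np.sin(t)[:,None]*b)
    return np.c_[c["cx"]+c["fx"]*dd[:,0]/-dd[:,2], c["cy"]+c["fy"]*dd[:,1]/dd[:,2]]
def ballfit(c,col,roi,z=.107):
    m=mask(c["img"],col,roi); cs=max(comps(m),key=lambda k:k[0]); 
    cnt=max(cv2.findContours(cs[2].astype(np.uint8),cv2.RETR_EXTERNAL,cv2.CHAIN_APPROX_NONE)[0],key=len)
    (u,v),rad=cv2.minEnclosingCircle(cnt)
    P=back(c,(u,v),z)
    for _ in range(5):
        o=ballpix(c,P); pc=o.mean(0); P=P+back(c,np.array([u,v])+(np.array([u,v])-pc),z)-back(c,(u,v),z)
    rr=np.linalg.norm(o-pc,axis=1).mean()
    return P,(u,v),rad,rr
E
python3 - <<'E'
from h import *
c=r.read_camera("top"); s=r.read_camera("scene")
ST=[(195,250),(430,225),(435,300),(200,325)]
for col in HUE:
    P,uv,rad,rr=ballfit(c,col,ST); print(col,P.round(4),np.round(uv,1),round(rad,1),round(rr,1), "scene px",proj(s,P).round(1))
for n,cc,roi in (("top",c,[(195,150),(425,100),(430,180),(205,215)]),("scene",s,[(320,345),(380,230),(400,220),(440,225),(440,250),(380,355)])):
    for col in HUE:
        cs=sorted(comps(mask(cc["img"],col,roi)),key=lambda k:-k[0])[:2]
        B=[back(cc,k[1],.065) for k in cs]; print(n,col,[k[0] for k in cs],((B[0]+B[1])/2).round(4), np.linalg.norm(B[0]-B[1]).round(4))
E
```

```text
yellow [0.4582 0.1745 0.107 ] [222.7 282.1] 19.0 18.6 scene px [[325.3 193.1]]
red [ 0.4452 -0.0744  0.107 ] [401.  265.5] 18.6 18.4 scene px [[256.5 257.5]]
green [0.4528 0.0874 0.107 ] [285.4 276.9] 18.5 18.4 scene px [[303.9 212.6]]
blue [0.4505 0.0087 0.107 ] [341.6 270.3] 18.5 18.3 scene px [[283.1 233.1]]
top yellow [838, 507] [0.6448 0.1438 0.065 ] 0.0636
top red [819, 645] [0.647  0.0628 0.065 ] 0.0664
top green [475, 409] [ 0.65   -0.1004  0.065 ] 0.0645
top blue [777, 608] [ 0.6484 -0.019   0.065 ] 0.0661
scene yellow [303, 271] [0.6486 0.141  0.065 ] 0.0674
scene red [332, 274] [0.6503 0.0593 0.065 ] 0.0675Traceback (most recent call last):
  File "<stdin>", line 9, in <module>
IndexError: list index out of range
```

Call:
play_rows:
  offset:
    - [10,18,5]
    - [25,47,10]
    - [42,78,15]
    - [58,109,20]
    - [75,140,20]
    - [92,171,20]
    - [109,202,20]
    - [126,233,20]
    - [143,264,20]
    - [160,295,20]
    - [177,326,20]
    - [194,357,20]
  roll: [0.04,0.12,0.2,0.28,0.36,0.44,0.52,0.6,0.68,0.76,0.84,0.92]
  claw: 1
  squeeze: 60

```text
time: 1.35
eef_pos: [0.3556, -0.2452, 0.2514]
tcp_rot: [180.0, 0.0, 67.9]
wrist_force: [0.0, 0.5, -0.4]
width: 0.0857
```

Call:
play_rows:
  offset:
    - [16,31,0]
    - [32,62,0]
    - [48,93,0]
    - [64,123,0]
    - [78,150,-5]
    - [86,165,-10]
    - [89.6,170.8,-20]
    - [89.6,170.8,-40]
    - [89.6,170.8,-50]
    - [89.6,170.8,-50]
  roll: [0.06,0.12,0.18,0.24,0.3,0.34,0.36,0.36,0.36,0.36]

```text
time: 2.18
eef_pos: [0.4431, -0.0754, 0.199]
tcp_rot: [-179.8, 0.0, 88.4]
wrist_force: [-0.5, -0.2, 0.7]
width: 0.0852
```

```bash
python3 - <<'E'
from h import *
for n in("top","scene"):
    c=r.read_camera(n); im=c["img"]
    b=im[90:330,190:450] if n=="top" else im[60:390,120:450]; k=2.4 if n=="top" else 1.8
    cv2.imwrite(f"pics/a_{n}.png",cv2.resize(b,None,fx=k,fy=k,interpolation=cv2.INTER_CUBIC)[:,:,::-1])
s=r.sense();print(s["eef_pos"],s["tcp_rot"],s["qpos"])
E
```

```text
[ 0.4446271  -0.07531804  0.20123463] [-1.79945444e+02  3.01078012e-02  8.83990492e+01] [ 29.67482966  13.619696   -31.67912671 113.59321328   8.70298884
  55.12462266  -7.88881146]
```

View pics/a_top.png

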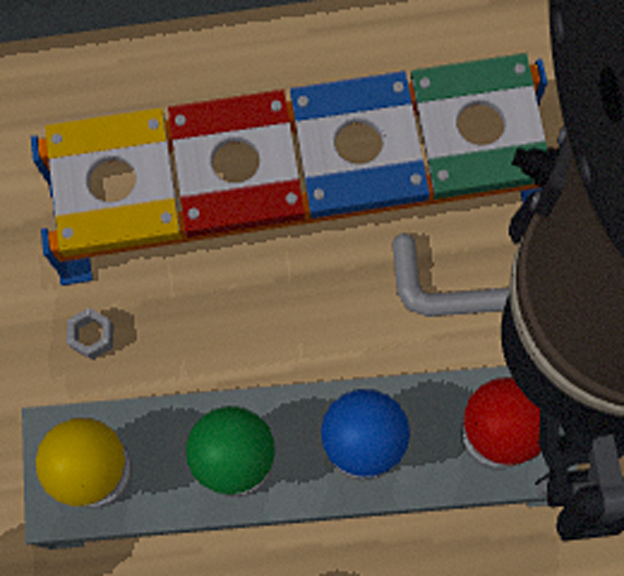

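View pics/a_scene.png

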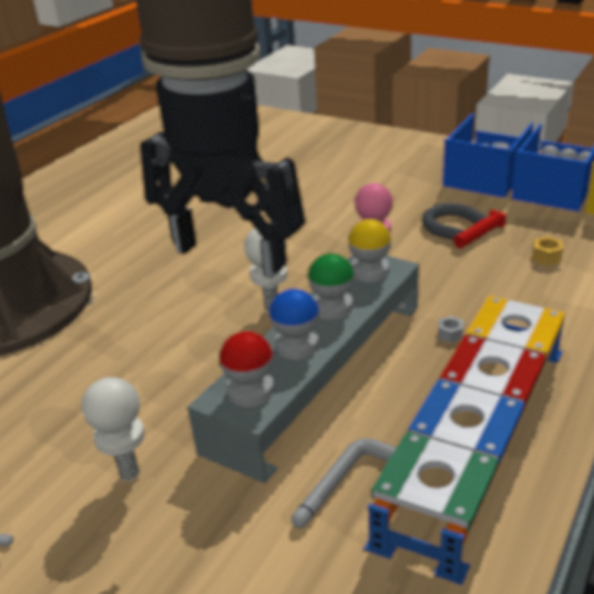

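Call:
play_rows:
  offset:
    - [0.5,1,-10]
    - [0.5,1,-25]
    - [0.5,1,-40]
    - [0.5,1,-55]
    - [0.5,1,-70]
    - [0.5,1,-82]
    - [0.5,1,-94]
    - [0.5,1,-104]
    - [0.5,1,-112]
    - [0.5,1,-117]
    - [0.5,1,-118]
    - [0.5,1,-118]
  roll: [0,0,0,0,0,0,0,0,0,0,0,0]

```text
time: 3.28
eef_pos: [0.4452, -0.0743, 0.0832]
tcp_rot: [-179.9, 0.0, 88.4]
wrist_force: [0.6, 0.7, -0.3]
width: 0.0854
```

```bash
python3 - <<'E'
from h import *
c=r.read_camera("scene"); im=c["img"]
b=im[160:340,180:380]
cv2.imwrite(f"pics/b_scene.png",cv2.resize(b,None,fx=3,fy=3,interpolation=cv2.INTER_CUBIC)[:,:,::-1])
s=r.sense();print(s["eef_pos"],s["tcp_rot"],s["wrist_force"])
E
```

```text
[ 0.44537257 -0.07429874  0.08348855] [-1.79968183e+02  3.24209949e-02  8.83962740e+01] [ 0.14242539 -0.18960406 -0.25607881]
```

View pics/b_scene.png

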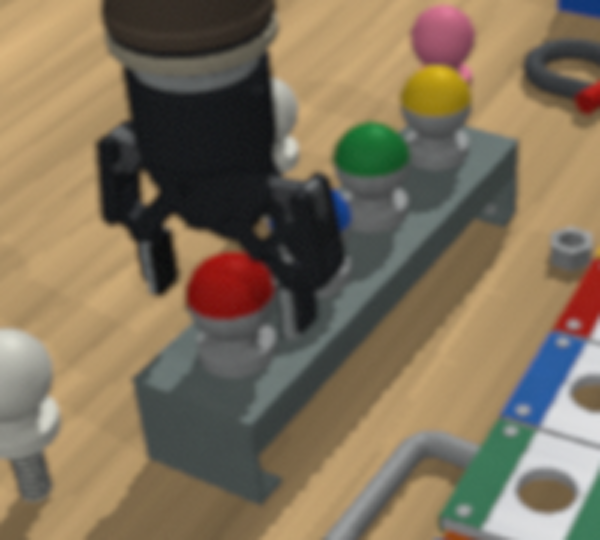

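Call:
play_rows:
  offset:
    - [0,0,0]
    - [0,0,0]
    - [0,0,0]
    - [0,0,0]
    - [0,0,0]
    - [0,0,0]
    - [0,0,0]
    - [0,0,0]
    - [0,0,0]
  roll: [0,0,0,0,0,0,0,0,0]
  claw: -1
  squeeze: 60

```text
time: 4.08
eef_pos: [0.4469, -0.0744, 0.0846]
tcp_rot: [179.9, 0.1, 88.4]
wrist_force: [-0.3, -0.0, 9.2]
width: 0.0487
```

```bash
python3 - <<'E'
from h import *
c=r.read_camera("scene"); im=c["img"]
b=im[160:340,180:380]
cv2.imwrite(f"pics/c_scene.png",cv2.resize(b,None,fx=3,fy=3,interpolation=cv2.INTER_CUBIC)[:,:,::-1])
s=r.sense();print(s["eef_pos"],s["tcp_rot"],s["wrist_force"],s["width"])
E
```

```text
[ 0.44687447 -0.07435569  0.08461403] [1.79855198e+02 5.26608158e-02 8.83924253e+01] [0.34439476 0.10804424 9.02725504] 0.04831047634662267
```

View pics/c_scene.png

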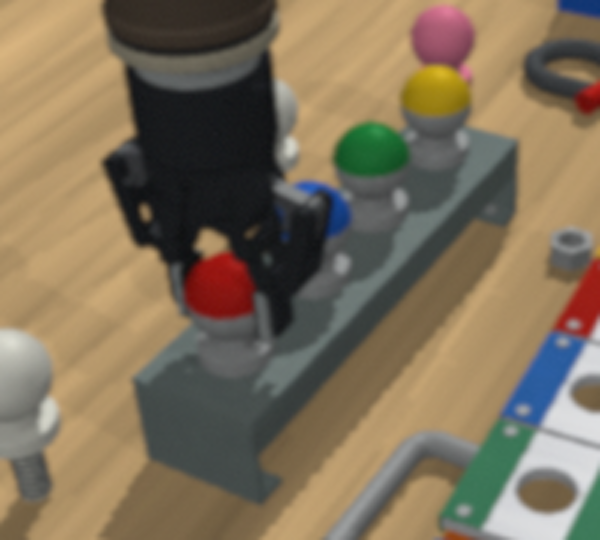

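Call:
play_rows:
  offset:
    - [0,0,1]
    - [0,0,3]
    - [0,0,6]
    - [0,0,9]
    - [0,0,12]
    - [0,0,15]
    - [0,0,15]
    - [0,0,15]
  roll: [0,0,0,0,0,0,0,0]

```text
time: 4.8
eef_pos: [0.447, -0.0744, 0.0998]
tcp_rot: [179.8, 0.1, 88.4]
wrist_force: [0.3, -0.0, -6.6]
width: 0.0484
```

```bash
python3 - <<'E'
from h import *
c=r.read_camera("scene"); im=c["img"]
b=im[160:340,180:380]
cv2.imwrite(f"pics/d_scene.png",cv2.resize(b,None,fx=3,fy=3,interpolation=cv2.INTER_CUBIC)[:,:,::-1])
s=r.sense();print(s["eef_pos"],s["tcp_rot"],s["wrist_force"],s["width"])
E
```

```text
[ 0.4468507  -0.07439379  0.09962646] [1.79850822e+02 5.47986553e-02 8.83886525e+01] [-0.49303297 -0.48364142 -6.98428762] 0.04804917579600536
```

View pics/d_scene.png

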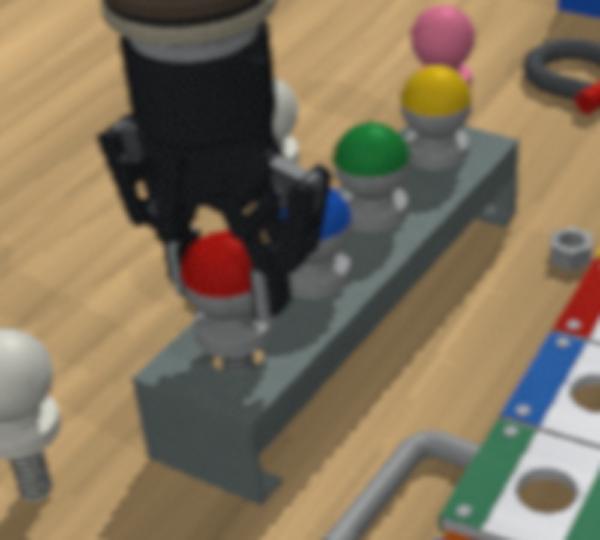

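Call:
play_rows:
  offset:
    - [0,0,8]
    - [0,0,22]
    - [0,0,38]
    - [0,0,54]
    - [0,0,70]
    - [2,1,84]
    - [8,5,95]
    - [18,12,100]
    - [32,21,100]
    - [47,31,100]
    - [62,42,100]
    - [78,53,100]
  roll: [0,0,0,0,0,0,0,0,0,0,0,0]

```text
time: 5.85
eef_pos: [0.525, -0.021, 0.2]
tcp_rot: [179.9, 0.1, 88.4]
wrist_force: [0.1, -0.1, -8.3]
width: 0.0484
```

Call:
play_rows:
  offset:
    - [15,10,0]
    - [30,20,0]
    - [45,30,0]
    - [60,40,0]
    - [75,51,0]
    - [90,61,0]
    - [103,70,0]
    - [113,77,0]
    - [120,81,0]
    - [124,83,0]
    - [124,83,0]
    - [124,83,0]
  roll: [0,0,0,0,0,0,0,0,0,0,0,0]

```text
time: 6.85
eef_pos: [0.6485, 0.0614, 0.1998]
tcp_rot: [179.9, 0.1, 88.4]
wrist_force: [-0.0, -0.1, -7.2]
width: 0.0484
```

```bash
python3 - <<'E'
from h import *
for n in("top","scene"):
    c=r.read_camera(n); im=c["img"]
    b=im[60:300,190:450] if n=="top" else im[100:380,260:480]; k=2.4 if n=="top" else 2.1
    cv2.imwrite(f"pics/e_{n}.png",cv2.resize(b,None,fx=k,fy=k,interpolation=cv2.INTER_CUBIC)[:,:,::-1])
s=r.sense();print(s["eef_pos"],s["tcp_rot"],s["wrist_force"],s["width"],s["time"])
E
```

```text
[0.64840499 0.06113335 0.19995624] [1.79916178e+02 1.03681179e-01 8.83379288e+01] [ 0.13312312  0.77323932 -7.18612008] 0.0487752189502234 6.95
```

View pics/e_top.png

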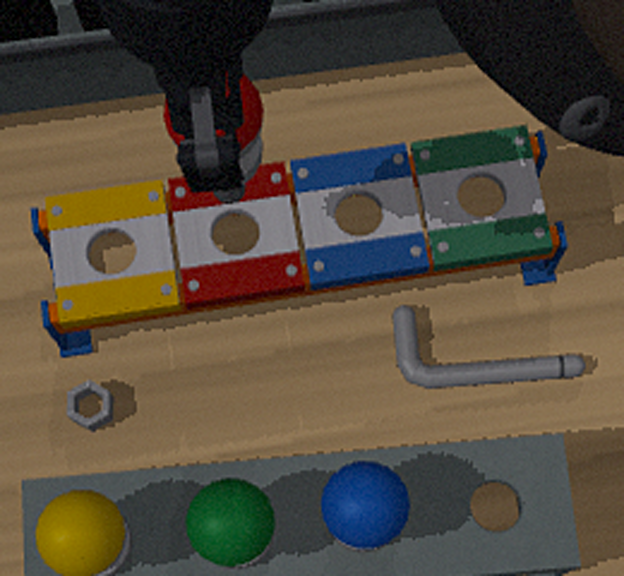

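View pics/e_scene.png

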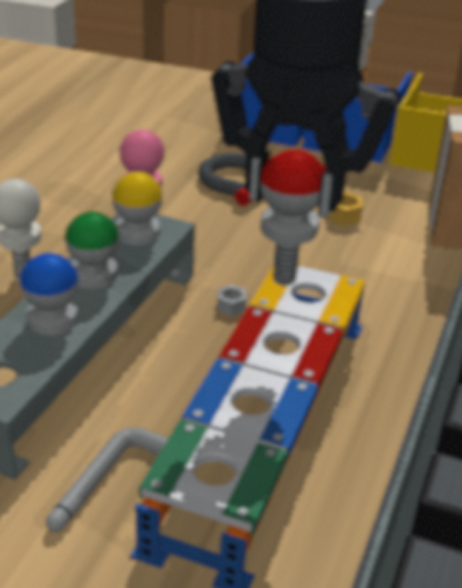

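```bash
python3 - <<'E'
from h import *
s=r.read_camera("scene"); c=r.read_camera("top")
for z in(.1304,.2224): 
  p=np.array([.6484,.0613,z]); print((proj(s,p)-[260,100])*2.1, (proj(c,p)-[190,60])*2.4)
print(ballfit(c,"red",[(250,70),(310,70),(310,120),(250,130)],.2224))
print(ballfit(s,"red",[(375,150),(425,150),(425,200),(375,200)],.2224))
E
```

```text
[[285.41745992 278.96818129]] [[227.71742547 187.22923892]]
[[294.82289171 180.84708945]] [[212.07078264 110.98550227]]
(array([0.64623058, 0.04567516, 0.2224    ]), (291.0, 106.0), 15.03339672088623, np.float64(20.940589422999928))
(array([0.64381903, 0.07064876, 0.2224    ]), (399.5, 183.0), 15.787753105163574, np.float64(15.769501911174475))
```

```bash
python3 - <<'E'
from h import *
s=r.read_camera("scene"); c=r.read_camera("top")
for p in ([.6469,.1435,.065],[.6485,.0615,.065],[.6502,-.0205,.065],[.652,-.1025,.065]):
  print((proj(s,p)-[260,100])*2.1, (proj(c,p)-[190,60])*2.4)
E
```

```text
[[306.08127631 290.47600253]] [[111.89453196 249.62541577]]
[[279.67699699 340.66888003]] [[236.20821447 230.07526092]]
[[249.23716007 398.79071281]] [[359.67672937 210.51388328]]
[[213.72287369 466.88242374]] [[482.29767582 190.94311072]]
```

Call:
play_rows:
  offset:
    - [0,0.3,-6]
    - [0,0.3,-18]
    - [0,0.3,-32]
    - [0,0.3,-46]
    - [0,0.3,-58]
    - [0,0.3,-68]
    - [0,0.3,-76]
    - [0,0.3,-84]
    - [0,0.3,-92]
    - [0,0.3,-99]
    - [0,0.3,-105]
    - [0,0.3,-108]
  roll: [0,0,0,0,0,0,0,0,0,0,0,0]

```text
time: 8.15
eef_pos: [0.6485, 0.0618, 0.0912]
tcp_rot: [179.9, 0.1, 88.4]
wrist_force: [-0.6, -0.5, -7.1]
width: 0.0485
```

Call:
play_rows:
  offset:
    - [0,0,-1]
    - [0,0,-2]
    - [0,0,-3]
    - [0,0,-4]
    - [0,0,-5]
    - [0,0,-6]
    - [0,0,-6.5]
    - [0,0,-6.5]
  roll: [0,0,0,0,0,0,0,0]

```text
time: 8.82
eef_pos: [0.6486, 0.0617, 0.0849]
tcp_rot: [179.9, 0.1, 88.3]
wrist_force: [-0.9, -0.6, -6.5]
width: 0.0486
```

```bash
python3 - <<'E'
from h import *
for n in("top","scene"):
    c=r.read_camera(n); im=c["img"]
    b=im[60:300,190:450] if n=="top" else im[150:350,300:460]; k=2.4 if n=="top" else 3
    cv2.imwrite(f"pics/f_{n}.png",cv2.resize(b,None,fx=k,fy=k,interpolation=cv2.INTER_CUBIC)[:,:,::-1])
s=r.sense();print(s["eef_pos"],s["tcp_rot"],s["wrist_force"],s["width"],s["time"])
E
```

```text
[0.64853822 0.06171435 0.08489229] [1.79911405e+02 9.37282893e-02 8.83488511e+01] [-0.25512109 -0.22695266 -6.13075366] 0.04850295258035343 8.9167
```

View pics/f_scene.png

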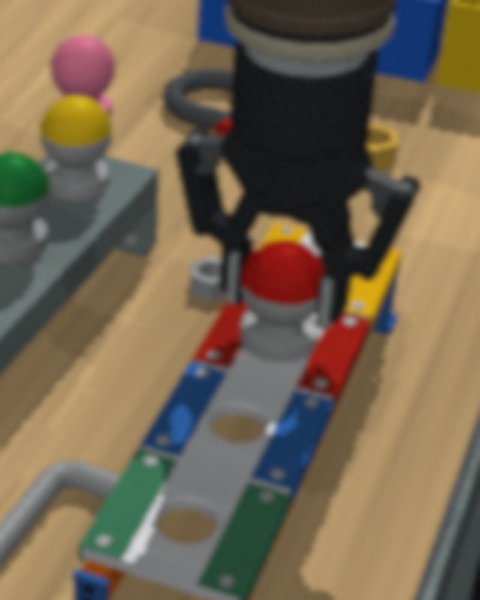

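Call:
play_rows:
  offset:
    - [0,0,-0.5]
    - [0,0,-1]
    - [0,0,-1.3]
    - [0,0,-1.3]
  roll: [0,0,0,0]

```text
time: 9.25
eef_pos: [0.6486, 0.0617, 0.0848]
tcp_rot: [179.9, 0.1, 88.3]
wrist_force: [-5.9, -1.1, 6.6]
width: 0.0483
```

Call:
play_rows:
  offset:
    - [0,0,0]
    - [0,0,0]
    - [0,0,0]
    - [0,0,0]
    - [0,0,0]
    - [0,0,0]
    - [0,0,5]
    - [0,0,15]
    - [0,0,30]
    - [0,0,48]
    - [0,0,66]
    - [0,0,84]
  roll: [0,0,0,0,0,0,0,0,0,0,0,0]
  claw: 1

```text
time: 10.25
eef_pos: [0.6487, 0.0619, 0.1707]
tcp_rot: [179.8, 0.1, 88.3]
wrist_force: [1.4, -0.8, 0.7]
width: 0.0858
```

```bash
python3 - <<'E'
from h import *
for n in("top","scene"):
    c=r.read_camera(n); im=c["img"]
    b=im[60:300,190:450] if n=="top" else im[150:350,300:460]; k=2.4 if n=="top" else 3
    cv2.imwrite(f"pics/g_{n}.png",cv2.resize(b,None,fx=k,fy=k,interpolation=cv2.INTER_CUBIC)[:,:,::-1])
s=r.sense();print(s["eef_pos"],s["tcp_rot"],s["wrist_force"],s["width"],s["time"])
E
```

```text
[0.6505457  0.06249981 0.17321165] [1.79530448e+02 3.48730031e-02 8.83459978e+01] [-0.13060063 -0.04564486  0.36617094] 0.08523591733074427 10.35
```

View pics/g_scene.png

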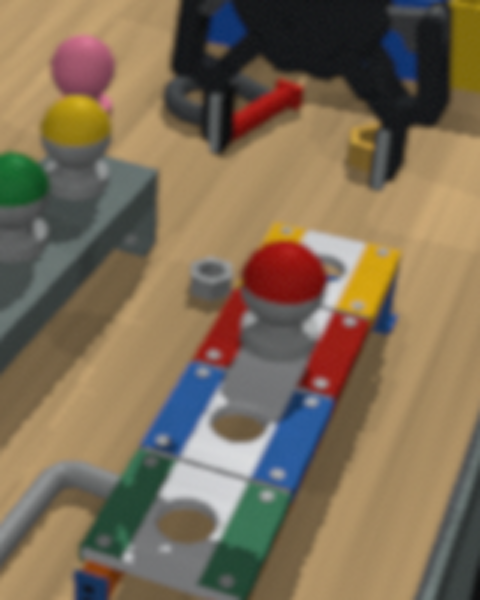

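Red is seated upright, at crop (283,300). Next I take blue, at stock pose (0.452, 0.009).

Call:
play_rows:
  offset:
    - [-6,-2,10]
    - [-18,-5,18]
    - [-35,-9,22]
    - [-54,-15,22]
    - [-74,-20,22]
    - [-94,-26,22]
    - [-114,-31,22]
    - [-134,-37,22]
    - [-154,-42,22]
    - [-172,-47,22]
    - [-186,-51,20]
    - [-195,-53,16]
  roll: [0,0,0,0,0,0,0,0,0,0,0,0]

```text
time: 11.35
eef_pos: [0.4538, 0.0088, 0.1897]
tcp_rot: [179.5, 0.1, 88.3]
wrist_force: [0.7, -0.2, 0.5]
width: 0.0852
```

```bash
python3 - <<'E'
from h import *
s=r.sense();p=s["eef_pos"]; print(p,s["tcp_rot"][2],(np.array([.452,.0087,.0835])-p)*1000)
E
```

```text
[0.4537971  0.0088179  0.18969263] 88.32081966646768 [  -1.79709555   -0.11789789 -106.19263184]
```

Call:
play_rows:
  offset:
    - [-2,0,-8]
    - [-2,0,-22]
    - [-2,0,-38]
    - [-2,0,-54]
    - [-2,0,-70]
    - [-2,0,-84]
    - [-2,0,-95]
    - [-2,0,-103]
    - [-2,0,-106]
    - [-2,0,-106]
    - [-2,0,-106]
  roll: [0,0,0,0,0,0,0,0,0,0,0]

```text
time: 12.27
eef_pos: [0.4521, 0.0091, 0.0839]
tcp_rot: [179.5, 0.1, 88.3]
wrist_force: [0.2, 0.5, 0.2]
width: 0.0854
```

Call:
play_rows:
  offset:
    - [0,0,0]
    - [0,0,0]
    - [0,0,0]
    - [0,0,0]
    - [0,0,0]
    - [0,0,0]
    - [0,0,0]
    - [0,0,0]
    - [0,0,0]
  roll: [0,0,0,0,0,0,0,0,0]
  claw: -1

```text
time: 13.02
eef_pos: [0.4528, 0.009, 0.0848]
tcp_rot: [179.4, 0.1, 88.3]
wrist_force: [-1.6, 0.5, 8.6]
width: 0.0485
```

Call:
play_rows:
  offset:
    - [0,0,1]
    - [0,0,3]
    - [0,0,7]
    - [0,0,13]
    - [0,0,18]
    - [0,0,20]
    - [0,0,20]
  roll: [0,0,0,0,0,0,0]

```text
time: 13.6
eef_pos: [0.4532, 0.009, 0.1054]
tcp_rot: [179.4, 0.1, 88.3]
wrist_force: [0.7, 0.4, -9.1]
width: 0.0487
```

```bash
cat > v.py <<'E'
from h import *
import sys
def v(tag,x0=180,x1=460,y0=140,y1=370,k=2.4):
    c=r.read_camera("scene"); b=c["img"][y0:y1,x0:x1]
    cv2.imwrite(f"pics/{tag}.png",cv2.resize(b,None,fx=k,fy=k,interpolation=cv2.INTER_CUBIC)[:,:,::-1])
    s=r.sense();print(s["eef_pos"].round(4),s["tcp_rot"].round(1),s["wrist_force"].round(1),s["width"].round(4),s["time"])
v(sys.argv[1])
E
python3 v.py h1
```

```text
Traceback (most recent call last):
  File "v.py", line 7, in <module>
    v(sys.argv[1])
    ~^^^^^^^^^^^^^
  File "v.py", line 6, in v
    s=r.sense();print(s["eef_pos"].round(4),s["tcp_rot"].round(1),s["wrist_force"].round(1),s["width"].round(4),s["time"])
                                                                                            ^^^^^^^^^^^^^^^^
AttributeError: 'float' object has no attribute 'round'
```

View pics/h1.png

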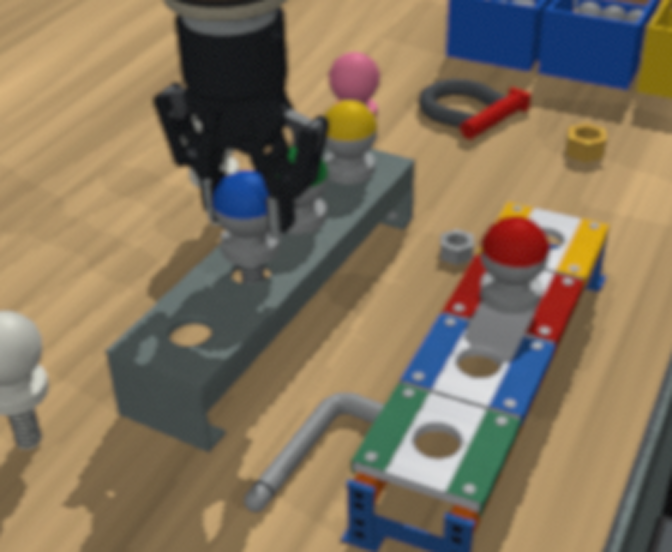

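```bash
sed -i 's/s\["width"\].round(4)/round(s["width"],4)/' v.py
```

Call:
play_rows:
  offset:
    - [0,0,8]
    - [0,0,24]
    - [0,0,40]
    - [0,0,56]
    - [2,0,70]
    - [8,-1,80]
    - [18,-3,86]
    - [32,-5,88]
    - [48,-7,88]
    - [66,-10,88]
    - [84,-13,88]
    - [102,-15,88]
  roll: [0,0,0,0,0,0,0,0,0,0,0,0]

```text
time: 14.65
eef_pos: [0.5553, -0.0065, 0.1931]
tcp_rot: [179.4, 0.1, 88.3]
wrist_force: [-0.4, 0.3, -7.8]
width: 0.0486
```

Call:
play_rows:
  offset:
    - [18,-3,0]
    - [36,-5,0]
    - [54,-8,0]
    - [70,-11,0]
    - [82,-13,0]
    - [90,-14,0]
    - [94,-14.5,0]
    - [95,-14.5,0]
    - [95,-14.5,0]
    - [95,-14.5,0]
  roll: [0,0,0,0,0,0,0,0,0,0]

```text
time: 15.48
eef_pos: [0.6495, -0.0207, 0.1932]
tcp_rot: [179.5, 0.1, 88.3]
wrist_force: [-0.5, -0.5, -8.7]
width: 0.0486
```

```bash
python3 v.py h2
```

```text
[ 0.6496 -0.0208  0.1933] [1.795e+02 1.000e-01 8.830e+01] [ 0.2  0.4 -7.4] 0.0487 15.5333
```

View pics/h2.png

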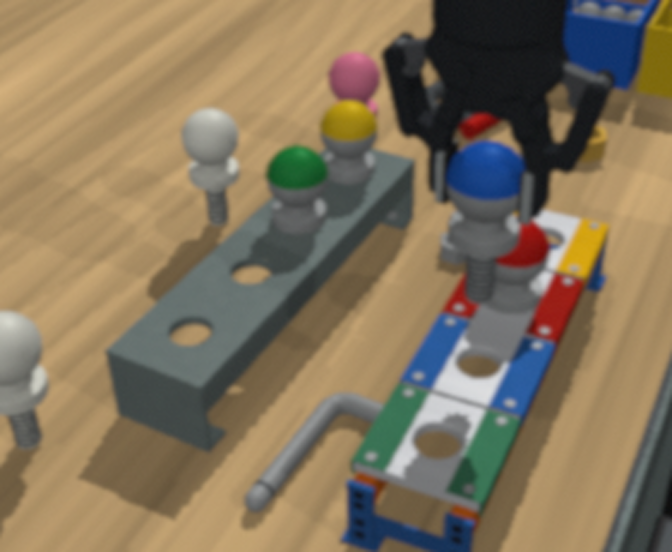

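Call:
play_rows:
  offset:
    - [0.2,0.2,-6]
    - [0.2,0.2,-18]
    - [0.2,0.2,-32]
    - [0.2,0.2,-46]
    - [0.2,0.2,-58]
    - [0.2,0.2,-68]
    - [0.2,0.2,-76]
    - [0.2,0.2,-84]
    - [0.2,0.2,-91]
    - [0.2,0.2,-97]
    - [0.2,0.2,-101]
    - [0.2,0.2,-103]
  roll: [0,0,0,0,0,0,0,0,0,0,0,0]

```text
time: 16.53
eef_pos: [0.6497, -0.0206, 0.0897]
tcp_rot: [179.5, 0.1, 88.3]
wrist_force: [-0.2, 0.2, -8.3]
width: 0.0483
```

Call:
play_rows:
  offset:
    - [0,0,-1]
    - [0,0,-2]
    - [0,0,-3]
    - [0,0,-4]
    - [0,0,-5]
    - [0,0,-5.5]
    - [0,0,-6]
    - [0,0,-6]
  roll: [0,0,0,0,0,0,0,0]

```text
time: 17.2
eef_pos: [0.6499, -0.0206, 0.0849]
tcp_rot: [179.4, 0.1, 88.3]
wrist_force: [-5.3, -1.5, 5.0]
width: 0.0486
```

Force reversed at the expected height, so blue is seated. I release it.

Call:
play_rows:
  offset:
    - [0,0,0]
    - [0,0,0]
    - [0,0,0]
    - [0,0,0]
    - [0,0,0]
    - [0,0,0]
    - [0,0,5]
    - [0,0,15]
    - [0,0,30]
    - [0,0,48]
    - [0,0,66]
    - [0,0,84]
  roll: [0,0,0,0,0,0,0,0,0,0,0,0]
  claw: 1

```text
time: 18.2
eef_pos: [0.65, -0.0204, 0.1708]
tcp_rot: [179.4, 0.1, 88.3]
wrist_force: [0.1, 0.2, 0.3]
width: 0.0852
```

```bash
python3 v.py h3
```

```text
[ 0.6519 -0.0201  0.1748] [1.791e+02 1.000e-01 8.830e+01] [ 1.2 -0.1  2.7] 0.0855 18.25
```

View pics/h3.png

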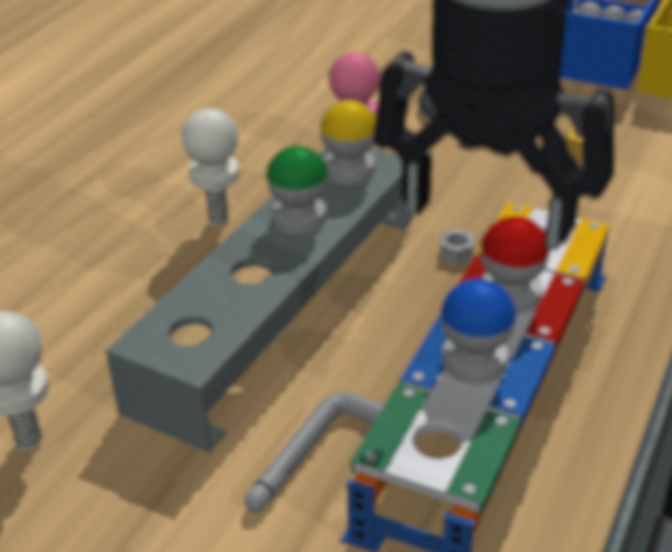

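Call:
play_rows:
  offset:
    - [-6,3,10]
    - [-18,10,18]
    - [-35,19,22]
    - [-54,29,22]
    - [-74,40,22]
    - [-94,51,22]
    - [-114,62,22]
    - [-134,73,22]
    - [-154,84,22]
    - [-172,94,22]
    - [-186,101,20]
    - [-195,106,16]
  roll: [0,0,0,0,0,0,0,0,0,0,0,0]

```text
time: 19.25
eef_pos: [0.4554, 0.087, 0.1918]
tcp_rot: [179.0, 0.1, 88.4]
wrist_force: [-0.3, 0.2, 0.2]
width: 0.0854
```

```bash
python3 - <<'E'
from h import *
s=r.sense();p=s["eef_pos"]; print(p,s["tcp_rot"],(np.array([.4545,.0874,.0835])-p)*1000,s["qpos"].round())
E
```

```text
[0.45535366 0.08701618 0.19184156] [1.79017122e+02 1.27376914e-01 8.84104802e+01] [  -0.85365863    0.38381747 -108.34155972] [ 12.  16. -35. 113.  12.  54. -31.]
```

Call:
play_rows:
  offset:
    - [-1,0.4,-8]
    - [-1,0.4,-22]
    - [-1,0.4,-38]
    - [-1,0.4,-54]
    - [-1,0.4,-70]
    - [-1,0.4,-85]
    - [-1,0.4,-97]
    - [-1,0.4,-105]
    - [-1,0.4,-108]
    - [-1,0.4,-108]
    - [-1,0.4,-108]
  roll: [0,0,0,0,0,0,0,0,0,0,0]

```text
time: 20.17
eef_pos: [0.4547, 0.0875, 0.0841]
tcp_rot: [179.0, 0.1, 88.4]
wrist_force: [0.2, -0.4, 0.2]
width: 0.0854
```

Call:
play_rows:
  offset:
    - [0,0,0]
    - [0,0,0]
    - [0,0,0]
    - [0,0,0]
    - [0,0,0]
    - [0,0,0]
    - [0,0,0]
    - [0,0,0]
    - [0,0,0]
  roll: [0,0,0,0,0,0,0,0,0]
  claw: -1

```text
time: 20.92
eef_pos: [0.4548, 0.0876, 0.0849]
tcp_rot: [179.0, 0.1, 88.4]
wrist_force: [-4.4, -1.1, 9.0]
width: 0.0485
```

Call:
play_rows:
  offset:
    - [0,0,1]
    - [0,0,3]
    - [0,0,7]
    - [0,0,13]
    - [0,0,18]
    - [0,0,20]
    - [0,0,20]
  roll: [0,0,0,0,0,0,0]

```text
time: 21.5
eef_pos: [0.4553, 0.0876, 0.1056]
tcp_rot: [178.9, 0.1, 88.4]
wrist_force: [0.4, 0.4, -7.1]
width: 0.0483
```

```bash
python3 v.py i1
```

```text
[0.4551 0.0875 0.1052] [1.789e+02 1.000e-01 8.840e+01] [-0.4  0.3 -7. ] 0.0481 21.55
```

View pics/i1.png

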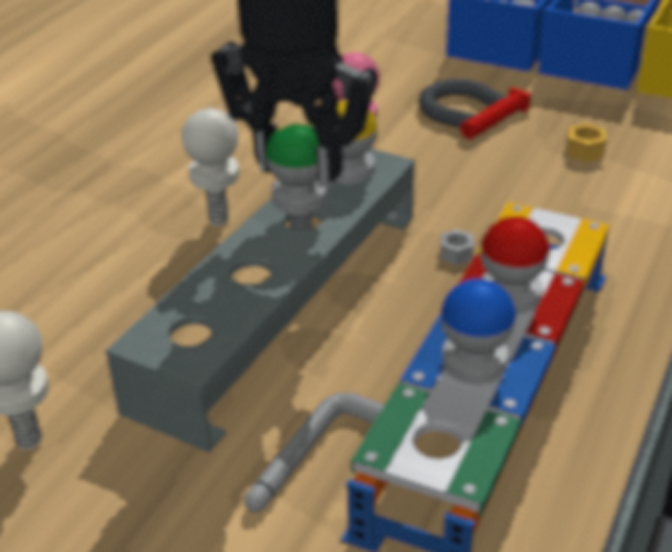

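Call:
play_rows:
  offset:
    - [0,0,8]
    - [0,0,24]
    - [0,0,42]
    - [0,0,60]
    - [0,0,78]
    - [3,-3,94]
    - [10,-10,105]
    - [21,-20,110]
    - [34,-33,110]
    - [48,-46,110]
    - [62,-60,110]
    - [76,-74,110]
  roll: [0,0,0,0,0,0,0,0,0,0,0,0]

```text
time: 22.55
eef_pos: [0.5312, 0.0128, 0.2155]
tcp_rot: [178.9, 0.1, 88.4]
wrist_force: [0.9, -0.1, -6.0]
width: 0.0483
```

Call:
play_rows:
  offset:
    - [14,-14,0]
    - [28,-27,0]
    - [42,-41,0]
    - [56,-54,0]
    - [70,-68,0]
    - [84,-82,0]
    - [97,-94,0]
    - [108,-105,0]
    - [115,-112,0]
    - [119,-115.5,0]
    - [119.5,-116,0]
    - [119.5,-116,0]
  roll: [0,0,0,0,0,0,0,0,0,0,0,0]

```text
time: 23.55
eef_pos: [0.6503, -0.1024, 0.2153]
tcp_rot: [179.0, 0.1, 88.5]
wrist_force: [-0.7, 0.4, -7.0]
width: 0.0484
```

```bash
python3 v.py i2
```

```text
[ 0.6502 -0.102   0.2155] [1.79e+02 1.00e-01 8.85e+01] [-0.2  1.  -6.7] 0.0487 23.6
```

View pics/i2.png

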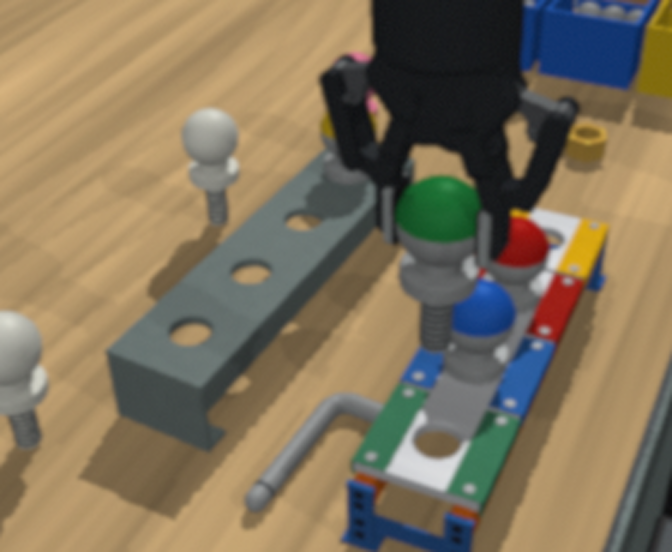

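Green hangs upright over its hole, at (437,440). I lower it.

Call:
play_rows:
  offset:
    - [0.5,-0.4,-8]
    - [0.5,-0.4,-24]
    - [0.5,-0.4,-42]
    - [0.5,-0.4,-60]
    - [0.5,-0.4,-76]
    - [0.5,-0.4,-88]
    - [0.5,-0.4,-97]
    - [0.5,-0.4,-105]
    - [0.5,-0.4,-112]
    - [0.5,-0.4,-118]
    - [0.5,-0.4,-122]
    - [0.5,-0.4,-125]
  roll: [0,0,0,0,0,0,0,0,0,0,0,0]

```text
time: 24.6
eef_pos: [0.6508, -0.1024, 0.0903]
tcp_rot: [179.0, 0.1, 88.5]
wrist_force: [0.6, -0.1, -6.2]
width: 0.0484
```

Call:
play_rows:
  offset:
    - [0,0,-1]
    - [0,0,-2]
    - [0,0,-3]
    - [0,0,-4]
    - [0,0,-5]
    - [0,0,-5.5]
    - [0,0,-6]
    - [0,0,-6]
  roll: [0,0,0,0,0,0,0,0]

```text
time: 25.27
eef_pos: [0.651, -0.1025, 0.0851]
tcp_rot: [178.9, 0.1, 88.5]
wrist_force: [-4.3, -0.2, 3.1]
width: 0.0486
```

Call:
play_rows:
  offset:
    - [0,0,0]
    - [0,0,0]
    - [0,0,0]
    - [0,0,0]
    - [0,0,0]
    - [0,0,0]
    - [0,0,5]
    - [0,0,15]
    - [0,0,30]
    - [0,0,48]
    - [0,0,66]
    - [0,0,84]
  roll: [0,0,0,0,0,0,0,0,0,0,0,0]
  claw: 1

```text
time: 26.27
eef_pos: [0.6511, -0.1023, 0.171]
tcp_rot: [178.9, 0.1, 88.5]
wrist_force: [-0.4, 0.5, -0.4]
width: 0.0855
```

```bash
python3 v.py i3
```

```text
[ 0.653  -0.1022  0.1751] [1.786e+02 1.000e-01 8.850e+01] [ 1.3 -0.5  2.5] 0.0855 26.3167
```

View pics/i3.png

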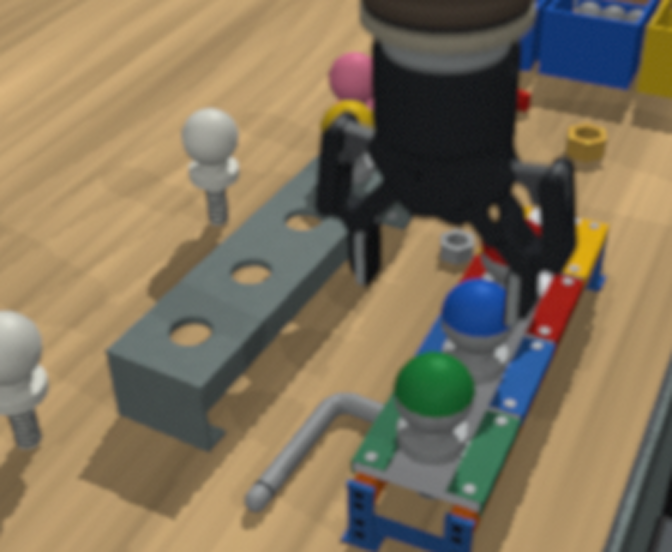

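Call:
play_rows:
  offset:
    - [-3,4,12]
    - [-10,14,22]
    - [-20,29,25]
    - [-33,47,25]
    - [-47,67,25]
    - [-61,87,25]
    - [-75,107,25]
    - [-88,126,25]
    - [-98,140,25]
    - [-104,149,25]
    - [-106,152,25]
    - [-106,152,25]
  roll: [0,0,0,0,0,0,0,0,0,0,0,0]

```text
time: 27.32
eef_pos: [0.5467, 0.0506, 0.2006]
tcp_rot: [178.6, 0.1, 88.6]
wrist_force: [-0.4, 0.2, 0.6]
width: 0.0852
```

Call:
play_rows:
  offset:
    - [-3,4,0]
    - [-9,13,0]
    - [-18,26,0]
    - [-30,43,0]
    - [-43,62,0]
    - [-55,80,0]
    - [-67,97,0]
    - [-77,111,-2]
    - [-84,121,-5]
    - [-87,125,-8]
    - [-87.5,125,-8]
    - [-87.5,125,-8]
  roll: [0,0,0,0,0,0,0,0,0,0,0,0]

```text
time: 28.32
eef_pos: [0.4593, 0.1751, 0.1924]
tcp_rot: [178.6, 0.2, 88.6]
wrist_force: [-0.4, -0.4, -0.1]
width: 0.0858
```

```bash
python3 - <<'E'
from h import *
s=r.sense();p=s["eef_pos"]; print(p,s["tcp_rot"],(np.array([.4597,.1745,.0835])-p)*1000,s["qpos"].round())
E
python3 v.py j0
```

```text
[0.45930098 0.17514408 0.1924378 ] [1.78571431e+02 1.56596529e-01 8.85600304e+01] [   0.39901525   -0.64408461 -108.9377968 ] [  1.  18. -35. 110.  14.  55. -43.]
[0.4597 0.1748 0.1926] [178.6   0.2  88.5] [0.5 0.  0.4] 0.0857 28.3667
```

View pics/j0.png

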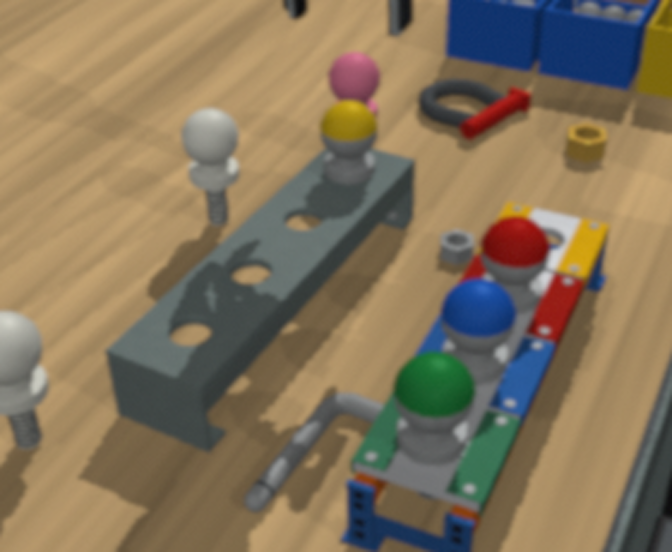

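Call:
play_rows:
  offset:
    - [0,-0.3,-8]
    - [0,-0.3,-22]
    - [0,-0.3,-38]
    - [0,-0.3,-54]
    - [0,-0.3,-70]
    - [0,-0.3,-85]
    - [0,-0.3,-97]
    - [0,-0.3,-105]
    - [0,-0.3,-109]
    - [0,-0.3,-109]
    - [0,-0.3,-109]
  roll: [0,0,0,0,0,0,0,0,0,0,0]

```text
time: 29.28
eef_pos: [0.4599, 0.1745, 0.0837]
tcp_rot: [178.5, 0.1, 88.5]
wrist_force: [0.3, -0.5, -0.3]
width: 0.0851
```

Call:
play_rows:
  offset:
    - [0,0,0]
    - [0,0,0]
    - [0,0,0]
    - [0,0,0]
    - [0,0,0]
    - [0,0,0]
    - [0,0,0]
    - [0,0,0]
    - [0,0,0]
  roll: [0,0,0,0,0,0,0,0,0]
  claw: -1

```text
time: 30.03
eef_pos: [0.4602, 0.1746, 0.0847]
tcp_rot: [178.5, 0.1, 88.5]
wrist_force: [-2.8, -1.5, 9.7]
width: 0.0486
```

Call:
play_rows:
  offset:
    - [0,0,1]
    - [0,0,3]
    - [0,0,7]
    - [0,0,13]
    - [0,0,18]
    - [0,0,20]
    - [0,0,20]
  roll: [0,0,0,0,0,0,0]

```text
time: 30.62
eef_pos: [0.4606, 0.1747, 0.1054]
tcp_rot: [178.4, 0.1, 88.5]
wrist_force: [0.4, -0.7, -8.7]
width: 0.0484
```

```bash
python3 v.py j1
```

```text
[0.4604 0.1746 0.105 ] [1.784e+02 1.000e-01 8.850e+01] [ 0.1 -0.6 -8.2] 0.0484 30.6667
```

View pics/j1.png

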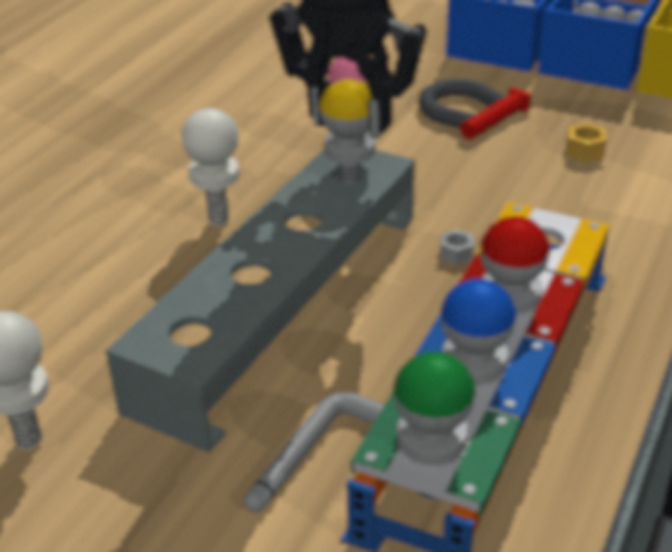

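Call:
play_rows:
  offset:
    - [0,0,8]
    - [0,0,24]
    - [0,0,40]
    - [0,0,56]
    - [2,0,72]
    - [8,-1,84]
    - [18,-3,92]
    - [32,-5,95]
    - [48,-8,95]
    - [66,-11,95]
    - [82,-14,95]
    - [92,-15,95]
  roll: [0,0,0,0,0,0,0,0,0,0,0,0]

```text
time: 31.67
eef_pos: [0.5539, 0.1586, 0.2001]
tcp_rot: [178.4, 0.2, 88.4]
wrist_force: [0.8, 0.3, -8.9]
width: 0.0483
```

Call:
play_rows:
  offset:
    - [14,-3,0]
    - [32,-5,0]
    - [50,-8,0]
    - [66,-11,0]
    - [80,-14,0]
    - [90,-15,0]
    - [94,-15.5,0]
    - [95,-15.5,0]
    - [95,-15.5,0]
    - [95,-15.5,0]
  roll: [0,0,0,0,0,0,0,0,0,0]

```text
time: 32.5
eef_pos: [0.6479, 0.1436, 0.2]
tcp_rot: [178.5, 0.2, 88.5]
wrist_force: [0.1, -0.6, -8.4]
width: 0.0488
```

```bash
python3 v.py j2
```

```text
[0.6479 0.1435 0.2001] [178.5   0.2  88.5] [-0.   0.8 -8.1] 0.0486 32.55
```

View pics/j2.png

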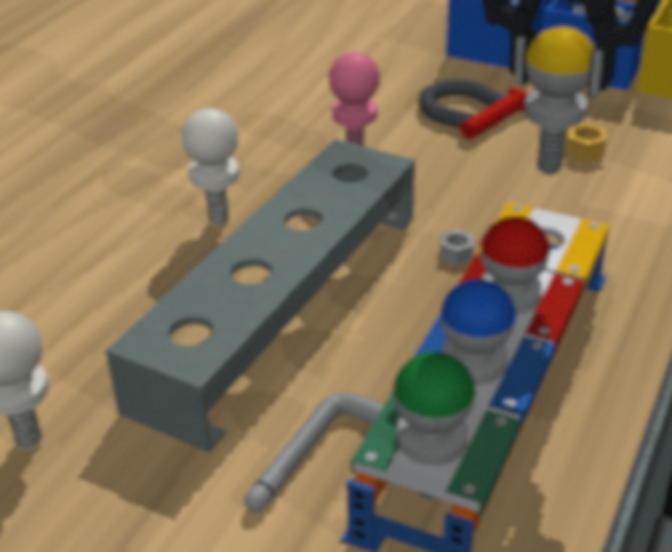

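Call:
play_rows:
  offset:
    - [-0.4,0,-6]
    - [-0.4,0,-18]
    - [-0.4,0,-32]
    - [-0.4,0,-46]
    - [-0.4,0,-60]
    - [-0.4,0,-72]
    - [-0.4,0,-82]
    - [-0.4,0,-90]
    - [-0.4,0,-97]
    - [-0.4,0,-103]
    - [-0.4,0,-107]
    - [-0.4,0,-110]
  roll: [0,0,0,0,0,0,0,0,0,0,0,0]

```text
time: 33.55
eef_pos: [0.6476, 0.1436, 0.0899]
tcp_rot: [178.5, 0.2, 88.4]
wrist_force: [-0.4, -0.3, -8.2]
width: 0.0485
```

Call:
play_rows:
  offset:
    - [0,0,-1]
    - [0,0,-2]
    - [0,0,-3]
    - [0,0,-4]
    - [0,0,-5]
    - [0,0,-5.5]
    - [0,0,-6]
    - [0,0,-6]
  roll: [0,0,0,0,0,0,0,0]

```text
time: 34.22
eef_pos: [0.6479, 0.1437, 0.0849]
tcp_rot: [178.4, 0.2, 88.4]
wrist_force: [-3.8, -1.6, 3.7]
width: 0.0484
```

Call:
play_rows:
  offset:
    - [0,0,0]
    - [0,0,0]
    - [0,0,0]
    - [0,0,0]
    - [0,0,0]
    - [0,0,0]
    - [0,0,5]
    - [0,0,15]
    - [0,0,30]
    - [0,0,50]
    - [0,0,75]
    - [0,0,100]
  roll: [0,0,0,0,0,0,0,0,0,0,0,0]
  claw: 1

```text
time: 35.22
eef_pos: [0.6477, 0.1437, 0.1867]
tcp_rot: [178.4, 0.1, 88.5]
wrist_force: [0.0, -0.3, 0.6]
width: 0.0854
```

Call:
play_rows:
  offset:
    - [-5,5,15]
    - [-15,15,30]
    - [-30,30,45]
    - [-50,50,55]
    - [-70,70,60]
    - [-90,90,60]
    - [-105,105,60]
    - [-110,110,60]
    - [-110,110,60]
    - [-110,110,60]
  roll: [0,0,0,0,0,0,0,0,0,0]

```text
time: 36.05
eef_pos: [0.5379, 0.2534, 0.2469]
tcp_rot: [178.4, 0.2, 88.5]
wrist_force: [0.4, 0.4, -0.1]
width: 0.0854
```

```bash
python3 v.py k; python3 - <<'E'
from h import *
c=r.read_camera("top"); cv2.imwrite("pics/k_top.png",c["img"][:,:,::-1])
E
```

```text
[0.5385 0.2526 0.2467] [178.4   0.2  88.4] [ 0.  -0.3  0.3] 0.0852 36.1
```

View pics/k.png

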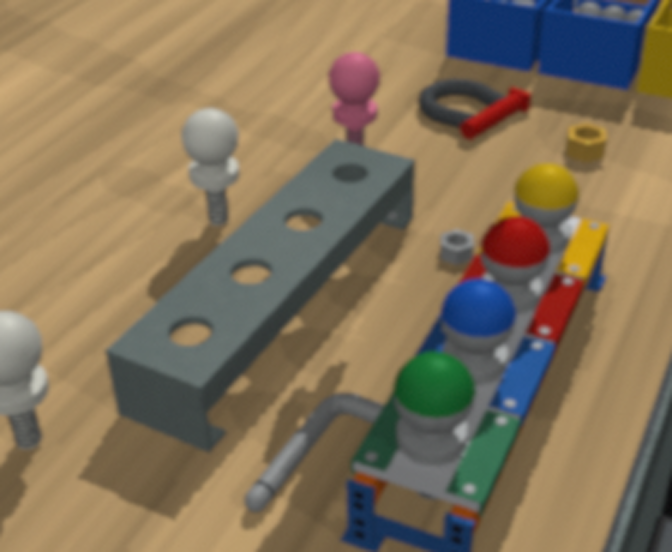

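View pics/k_top.png

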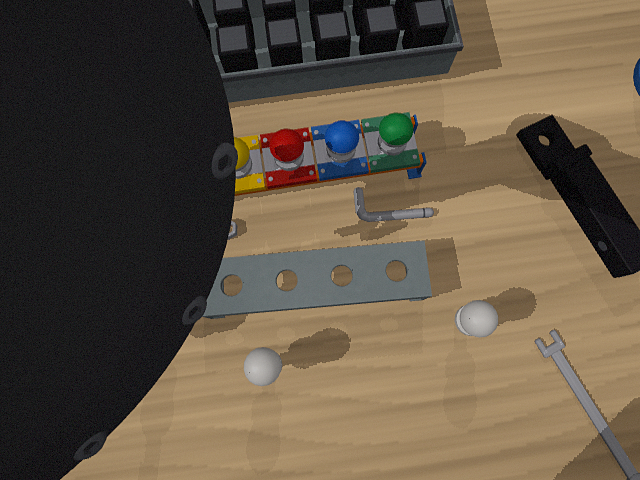

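All four balls stand upright with their flanges down on the plates of their own colour. Top-view pixels are yellow (238,155), red (286,146), blue (341,137) and green (396,129). The pin and nut have not moved and the decoys are untouched.

```bash
python3 -c "
from station import r
print(r.job_done())"
```

```text
the job is handed in; nothing more can be done
None
```

I moved all four tow balls (red, blue, green, then yellow) from the grey rack to the plates with matching colour bands, and handed the job in at about 36 s.

- **Seating:** each ball was lowered until the wrist force reversed, to between +3 and +7 N, at a TCP height of about 85 mm. That is the same height at which each was picked, so the flanges are down on the plates. I released them only after that.
- **Last pictures:** the scene view shows all four upright on their own colours, the hitch pin, nut and pink and white look-alikes where they were, and the gripper clear. In the last top view the arm hid part of the yellow plate and the nut, so I judged those from the scene view.
- **Disagreements:** the two cameras differed by about 3 mm on the plate positions, within the hole's play, so I used values in between. The tool also drifted to about 1.6° of tilt over the run, with no visible effect on the placing.

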